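# Draw a clip strip out through the cover of a feed rail

## Task

Push the blue carrier by its red handle along the covered rail until it is fully home against the stop at the opening. Then grip the wooden clip strip through the yellow-rimmed opening, tilt it so that its bare end comes up first and draw it out diagonally (the opening is shorter than the strip), leaving the carrier home and the other things on the table where they are. Finish while still holding the strip in the gripper, steady and with all of it a good hand's breadth clear above the cover.

Things in the scene. Friction and masses are not known exactly. Their poses are not given: they have to be found in the camera images.
- station: Fixed covered rail, 210 wide (its x) x 530 long (its y, from -420 to +110), 94 high, turned by up to 0.37 rad. Origin on the table under the centre of the roof opening; y runs along the rail towards the stop, x away from the robot. Walls on all sides, a slot low in the near wall for the handle's arm. Roof of clear plastic, 4 thick, underside 90 and top 94 above the table
- opening (a point): Centre of the yellow-rimmed opening in the roof, level with the roof's top (94 above the table); axes as station. The opening is 160 x 160 (x and y from -80 to +80)
- carrier (a joint): How far the blue carrier has slid along the rail towards +y of the station, in m: 0 at the far end, 0.170 hard against the stop. It starts at the far end, slides with about 4 N of friction and stays where it is left (no spring, no latch)
- handle (a point): Centre of the top of the carrier's upright red handle, a post of 18 diameter outside the near wall: 148 from the rail's middle line, 34 free between post and wall, top 100 and foot 26 above the table. It moves with the carrier; at home it is level with the centre of the opening (station y = 0)
- strip: Loose wooden strip, 260 long (its y) x 24 wide (its x) x 14 thick, 70 to 120 g, with 9 black clips 20 wide, 6 high on top from y = -120 to -10; the +y half is bare. Centre of mass 9 or less to the clip side of the middle. Origin: middle of its underside. It lies along the rail, underside 32 above the table, 12 above the carrier's plate, bare end towards the stop
- bare_end (a point): Centre of the strip's bare end face (strip y = +130, 7 above its underside). With the carrier home it is at station y = +60: 140 of the strip lies under the opening, the other 120 under the roof
- clip_end (a point): Centre of the strip's clip end face (strip y = -130, 7 above its underside). The strip lies in two saddles, 20 long, centred at strip y = -100 and +100, side walls 8 high, 1.5 from the strip; a block 6 higher than its underside stands 4 beyond each end
- clip_tray: Bystander: white open tray 140 x 180 x 35 with black clips in it; origin under its centre
- bottle: Bystander: green bottle, 60 diameter, 170 high; origin under its centre
- tape: Bystander: orange tape roll lying flat, 90 diameter, 24 high; origin under its centre
- mug: Bystander: white mug, 76 diameter, 90 high; origin under its centre

How it is judged:
On the way, in this order (a step that is already met when the one before it is completed fails the run):
1. the carrier is home against the stop, with the strip still lying in it (value of joint carrier above 0.162 m and height (world z) of each of bare_end, clip_end below 0.06 m), for 0.2 s.
2. the strip stands diagonally through the opening: bare end above the roof, clip end still below it, the carrier home (value of joint carrier above 0.162 m and height (world z) of bare_end above 0.1 m and height (world z) of clip_end below 0.085 m and x of clip_end in the frame of station between -0.11 and 0.11 m and y of clip_end in the frame of station below 0.085 m), for 0.1 s.
At the end, for the whole second after the job is handed in: The strip is held in the gripper (finger force over 2 N), both its ends more than 135 mm above the table (about 40 mm above the cover), not touching the cover or the bottle, slower than 0.03 m/s, and the carrier is within 8 mm of its stop (height (world z) of each of bare_end, clip_end above 0.135 m and value of joint carrier above 0.162 m and contact force between strip and the fingers above 2 N and contact force between strip and station below 0.2 N and contact force between strip and bottle below 0.2 N and linear speed of strip below 0.03 m/s); the arm keeps its last pose, push and grip.
It fails at once if a bystander (tray, bottle, tape or mug) is moved more than 25 mm (distance of any of clip_tray, bottle, tape, mug from where it was at the start of the episode above 0.025 m).
It also fails if it takes over 54 s, if anything falls off the work surface, if the arm or the gripper's body presses on something with over 40 N, if the wrist force passes 120 N, or if a joint passes its speed limit or range.

## Robot

A 7-joint arm with a two-finger parallel gripper is mounted at the origin on the work surface. World frame = base frame: x ahead of the robot, y to its left, z up, the work surface at z = 0. Lengths are in m, angles in rad, forces in N, time in s.
With the tool pointing down it reaches from about 0.35 to 0.775 m from the base axis. Payload 3.1 kg.
Tool frame: the origin (TCP) lies on the front face of the gripper's body, between the roots of the fingers; the fingertips stand 73 mm ahead of it and the grasp point (between the pads) lies manip.hold_point_z ahead of it (manip.hold_point_z is the distance from the TCP to the grasp point, in m); z points along the fingers, y is the line along which they close (so a half turn about z gives the same grasp; the last joint's range is limited). The gripper opens to 85 mm and grips with 20 to 120 N. Pads are 22 mm wide; open, the fingers measure 114 mm over their backs; the gripper's body (76 mm by 85 mm) begins 54 mm behind the grasp point. The pads swing forward as they close: fully open they stand 13 mm farther back than shut.
Start: joints at [-1.33, 0.311, 0.014, 1.512, -0.004, 1.319, -0.027], TCP at [0.153, 0.528, 0.304] pointing down, gripper open.
Joint ranges: [-2.7, 2.7], [-0.3, 1.91], [-1.27, 1.3], [0.12, 2.57], [-1.44, 4.58], [0.2, 2.03], [-3.05, 3.05]. Speed limits (rad/s): [2.79, 2.79, 3.14, 3.14, 3.14, 3.14, 3.14].

## Interface

Orientations are given as a rotation vector (axis times angle).
In Python, from cell import sensors, cams, job, manip gives the robot as it stands.
- The arm moves only by the tool apply_moves, never from a script. Its argument "series" is a list of rows, each an object with "dp": the shift along the tool's x, y, z in m, a list of three; "yaw": the turn about the tool's z in rad; "claw": the finger opening in m, from 0 to 0.0854. A call has 1 to 10 rows; each row shifts and turns the commanded pose from where the row before left it, along the tool's axes as they then stand; what a row does not reach is not made up. A row lasts 1/10 s, in which the tool goes at most 50 mm and 8.59 degrees, less where a joint would pass 70% of its speed; a pose out of reach is approached as far as the arm can. A call with a gripper value outside its range is refused whole. The fingers move at their own pace and stop on an object; "squeeze" is the grip in N (left out, the last holds). Time passes only in rows, so rows that do not move let the fingers close. It gives the time, the measured TCP pose, the force, the opening and the grip force at its end, in the units of the state.
- sensors.state(): the state, without advancing time (a new reading comes with each control period).
- cams.grab_frame(name): name is "scene" or "top"; returns the picture (480x640x3 uint8, blue, green, red); there is no depth.
- cams.get_calibration(name): a dict with "mtx" (3x3 intrinsics, pixels), "R" (3x3) and "t" (3): a world point X has camera coordinates R X + t. Camera axes: x right, y down, z forward; pixel columns grow to the right and rows downward; lengths in m; the calibration is good to about 2 mm. A picture is of the moment at which its call begins. get_calibration takes no time and is no camera call.
- job.job_done(): hands the job in; it is judged then, once.
The state is a dict: "time": time; "joint_pos": joint angles; "qd": joint speeds; "tau": joint torques, N m; "tool_pos": TCP position; "tool_rot": TCP orientation; "wrist_force": force on the tool from outside, world axes, zero at the start; "wrist_torque": the same for the moment, N m; "gripper_width": finger opening in m; "grasp_force": force on a finger pad.
Only numpy, scipy, OpenCV 4.12 (cv2) and the standard library are available. Lean on these libraries where they do the work, as an engineer would, in place of code of your own. Each camera call takes 0.05 s, during which the arm holds its last target. There are 200 camera calls.

## Working session

There is one attempt and no reset: what is moved stays moved. The work goes in short steps, Python scripts to look and compute and a tool call to move; the robot and the scene stay as the last step left them, time stands still between calls to the robot, and variables do not carry over. Pictures are saved under pics/ and viewed, at most 11 in all, crops included, and the job is handed in when it is done.

Besides the shell and the picture viewer there is one more tool, called in YAML: its name, and indented under it one key for each argument. apply_moves: Moves the arm, as the interface text tells. Its arguments: {"type":"object","properties":{"series":{"type":"array","items":{"type":"object","properties":{"dp":{"type":"array","items":{"type":"number"}},"yaw":{"type":"number"},"claw":{"type":"number"}}}},"squeeze":{"type":"number"}},"required":["series"]}

```bash
mkdir -p pics; python3 - <<'E'
from cell import sensors,cams,manip
import cv2,numpy as np
print(manip.hold_point_z); s=sensors.state(); print(s)
for n in("scene","top"):
    cv2.imwrite(f"pics/{n}0.png",cams.grab_frame(n)); c=cams.get_calibration(n); print(n,c)
E
```

```text
0.0539
{'time': 0.0, 'joint_pos': array([-1.32971159,  0.31168564,  0.01398675,  1.51307251, -0.00437842,
        1.31918937, -0.02719746]), 'qd': array([ 1.18359046e-03,  1.36758500e-03,  6.09559926e-04, -4.60615148e-05,
       -4.71915053e-04, -1.74461990e-03, -1.94923188e-04]), 'tau': array([-4.49870440e-04, -3.79912055e+01,  1.45677282e-01, -2.30593425e+01,
        1.21395051e-02,  1.35577659e-02, -9.88345406e-07]), 'tool_pos': array([0.15329507, 0.52761775, 0.3028366 ]), 'tool_rot': array([-0.4425488 , -3.11004783,  0.00363555]), 'wrist_force': array([-0.13920055,  0.06075101, -0.45992344]), 'wrist_torque': array([-0.00090473,  0.00385021, -0.04962366]), 'grasp_force': 0.0, 'gripper_width': 0.08547584952256092}
scene {'mtx': array([[563.06676515,   0.        , 319.8175801 ],
       [  0.        , 563.06676515, 239.49762018],
       [  0.        ,   0.        ,   1.        ]]), 'R': array([[-0.87251519,  0.48836445,  0.01474492],
       [ 0.26222412,  0.49352867, -0.82925748],
       [-0.41225691, -0.71967327, -0.55867219]]), 't': array([ 0.4421336 , -0.07118837,  1.41660675])}
top {'mtx': array([[471.15331271,   0.        , 327.75059405],
       [  0.        , 471.15331271, 240.51878267],
       [  0.        ,   0.        ,   1.        ]]), 'R': array([[-0.01765832, -0.99966277, -0.01904009],
       [-0.98492844,  0.02066877, -0.17172294],
       [ 0.17205857,  0.01572079, -0.98496127]]), 't': array([0.05007551, 0.52344574, 0.96030003])}
```

View pics/top0.png

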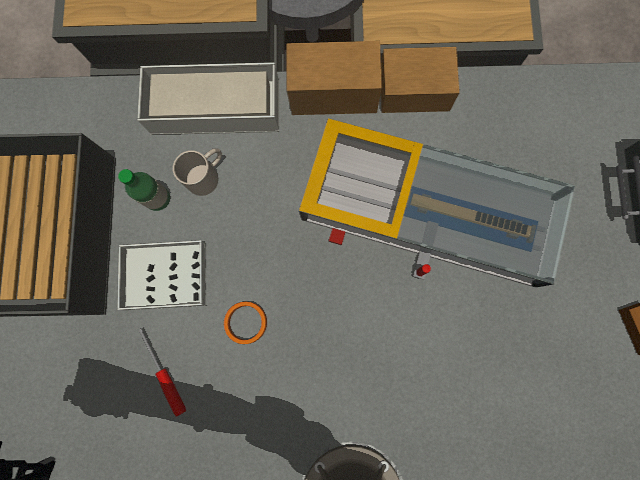

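View pics/scene0.png

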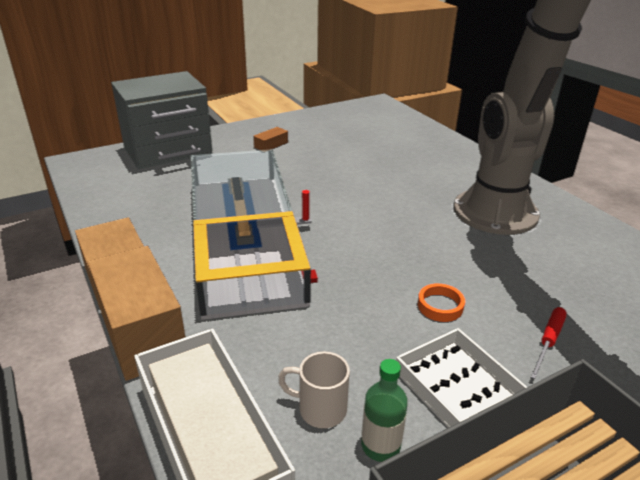

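The top view shows the opening at about (361,178) and the handle top at about (425,269). The rail runs to the lower right, with its +y end at the left, and the stop end is near the yellow rim. I'll enlarge that area.

```bash
python3 - <<'E'
import cv2
a=cv2.imread("pics/top0.png")[110:300,290:580]
cv2.imwrite("pics/c1.png",cv2.resize(a[:,:200],None,fx=4,fy=4,interpolation=cv2.INTER_CUBIC)[:600*4//4*2][:760] if 0 else cv2.resize(a[:150,:200],None,fx=4,fy=4,interpolation=cv2.INTER_CUBIC))
E
```

```text
(no output)
```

View pics/c1.png

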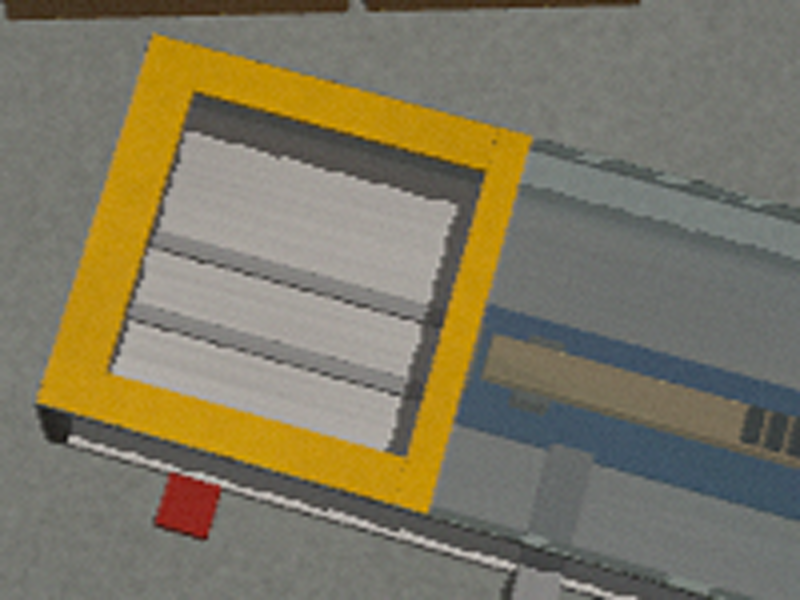

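The crop shows the opening's inner corners at (193,92), (485,170), (408,456) and (110,375). The strip's bare end is at about (490,358).

```bash
cat > h.py <<'E'
import numpy as np,cv2
from cell import sensors,cams
from scipy.spatial.transform import Rotation as Ro
def ray(n,u,v,z):
    c=cams.get_calibration(n); R,t=c["R"],c["t"]
    d=R.T@np.linalg.inv(c["mtx"])@[u,v,1]; o=-R.T@t
    return o+d*(z-o[2])/d[2]
def proj(n,X):
    c=cams.get_calibration(n); p=c["mtx"]@(c["R"]@np.asarray(X)+c["t"]); return p[:2]/p[2]
E
python3 - <<'E'
from h import *
px=np.array([(193,92),(485,170),(408,456),(110,375)])/4+[290,110]
P=np.array([ray("top",u,v,.094)[:2] for u,v in px])
L=np.array([[80,80],[80,-80],[-80,-80],[-80,80]])/1000
c=P.mean(0); A=P-c
th=np.arctan2((L[:,0]*A[:,1]-L[:,1]*A[:,0]).sum(),(L*A).sum())
R=np.array([[np.cos(th),-np.sin(th)],[np.sin(th),np.cos(th)]])
print("c",c,"th",th,"res",(P-c-L@R.T)*1000)
st=lambda x,y:c+R@[x,y]
print("handle start exp",st(-.148,-.17),"home",st(-.148,0), "seen",ray("top",425,269,.1))
print("bare end",st(0,.06-.17),ray("top",290+490/4,110+358/4,.046))
print("dirs x",R[:,0],"y",R[:,1])
for n in("top","scene"):print(proj(n,[*st(-.148,-.17),.1]),proj(n,[*c,.094]))
T=Ro.from_rotvec(sensors.state()["tool_rot"]).as_matrix();print(T.round(3))
for n,uv in (("bottle",(127,177)),):print(ray("top",*uv,.17))
print("mug",ray("top",193,165,.09),"tape",ray("top",245,323,.02),"tray",ray("top",161,275,.03))
E
```

```text
c [ 0.64646217 -0.03983428] th -0.29606944873812313 res [[-0.1461092  -0.43215119]
 [-0.50135241  0.8767272 ]
 [ 0.71446408  0.63191826]
 [-0.06700247 -1.07649427]]
handle start exp [ 0.45530185 -0.15925678] home [0.50490155 0.00334663] seen [ 0.45327031 -0.15336652  0.1       ]
bare end [ 0.61436825 -0.14504825] [ 0.61035927 -0.14469359  0.046     ]
dirs x [ 0.95649066 -0.29176293] y [0.29176293 0.95649066]
[427.91411408 267.92557612] [364.68473412 177.79645382]
[306.07597211 189.94447069] [249.83382021 239.85760154]
[[-0.96   0.279 -0.001]
 [ 0.279  0.96  -0.002]
 [-0.    -0.002 -1.   ]]
[0.63508445 0.42298198 0.17      ]
mug [0.68432906 0.32079779 0.09      ] tape [0.35396264 0.22002414 0.02      ] tray [0.4591452  0.40113484 0.03      ]
```

The station is at (0.646, -0.040), turned by -0.296. Tool y lies along station y once I yaw by 0.013. I'll move above the handle now.

apply_moves:
  series:
    - {"dp":[-0.035,-0.032,0],"yaw":0.013,"claw":0.06}
    - {"dp":[-0.035,-0.032,0]}
    - {"dp":[-0.035,-0.032,0]}
    - {"dp":[-0.035,-0.032,0]}
    - {"dp":[-0.035,-0.032,0]}
    - {"dp":[-0.035,-0.032,0]}
    - {"dp":[-0.035,-0.032,0]}
    - {"dp":[-0.035,-0.032,0]}
    - {"dp":[-0.035,-0.032,0]}
    - {"dp":[-0.035,-0.032,0]}

```text
schema error: expected keys dp, yaw, claw
```

apply_moves:
  series:
    - {"dp":[-0.017,-0.031,0]}
    - {"dp":[-0.017,-0.031,0]}
    - {"dp":[-0.017,-0.031,0]}
    - {"dp":[-0.017,-0.031,0]}
    - {"dp":[-0.017,-0.031,0]}
    - {"dp":[-0.017,-0.031,0]}
    - {"dp":[-0.017,-0.031,0]}
    - {"dp":[-0.017,-0.031,0]}
    - {"dp":[0,0,0.03]}
    - {"dp":[0,0,0.03]}

```text
schema error: expected keys dp, yaw, claw
```

```bash
cat >> h.py <<'E'
C=np.array([.6465,-.0398]);TH=-.296
RS=np.array([[np.cos(TH),-np.sin(TH)],[np.sin(TH),np.cos(TH)]])
def rep():
    s=sensors.state();p=s["tool_pos"];T=Ro.from_rotvec(s["tool_rot"]).as_matrix()
    print("t",s["time"],"stn",(RS.T@(p[:2]-C)).round(4),"z",p[2].round(4),"F",s["wrist_force"].round(1),"w",s["gripper_width"].round(4),"g",s["grasp_force"])
    print("tool axes in stn",(RS.T@T[:2]).round(3).tolist(),T[2].round(3),"q",s["joint_pos"].round(2))
def crop(n,name,u,v,w,h,f):
    a=cams.grab_frame(n);cv2.imwrite(f"pics/{name}.png",cv2.resize(a[v:v+h,u:u+w],None,fx=f,fy=f,interpolation=cv2.INTER_CUBIC))
E
python3 - <<'E'
from h import *
rep(); crop("scene","s1",150,80,240,200,3)
E
```

```text
Traceback (most recent call last):
  File "h.py", line 14, in rep
    print("t",s["time"],"stn",(RS.T@(p[:2]-C)).round(4),"z",p[2].round(4),"F",s["wrist_force"].round(1),"w",s["gripper_width"].round(4),"g",s["grasp_force"])
                                                                                                            ^^^^^^^^^^^^^^^^^^^^^^^^
AttributeError: 'float' object has no attribute 'round'
```

Every row needs all three keys, so I'll resend the moves that way.

apply_moves:
  series:
    - {"dp":[-0.035,-0.032,0],"yaw":0.013,"claw":0.06}
    - {"dp":[-0.035,-0.032,0],"yaw":0,"claw":0.06}
    - {"dp":[-0.035,-0.032,0],"yaw":0,"claw":0.06}
    - {"dp":[-0.035,-0.032,0],"yaw":0,"claw":0.06}
    - {"dp":[-0.035,-0.032,0],"yaw":0,"claw":0.06}
    - {"dp":[-0.035,-0.032,0],"yaw":0,"claw":0.06}
    - {"dp":[-0.035,-0.032,0],"yaw":0,"claw":0.06}
    - {"dp":[-0.035,-0.032,0],"yaw":0,"claw":0.06}
    - {"dp":[-0.035,-0.032,0],"yaw":0,"claw":0.06}
    - {"dp":[-0.035,-0.032,0],"yaw":0,"claw":0.06}

```text
time: 1.1
tool_pos: [0.3958, 0.1185, 0.3038]
tool_rot: [-0.462, -3.107, -0.001]
wrist_force: [0.4, 0.8, -0.3]
gripper_width: 0.0602
grasp_force: 0.0
```

apply_moves:
  series:
    - {"dp":[-0.017,-0.031,0],"yaw":0,"claw":0.06}
    - {"dp":[-0.017,-0.031,0],"yaw":0,"claw":0.06}
    - {"dp":[-0.017,-0.031,0],"yaw":0,"claw":0.06}
    - {"dp":[-0.017,-0.031,0],"yaw":0,"claw":0.06}
    - {"dp":[-0.017,-0.031,0],"yaw":0,"claw":0.06}
    - {"dp":[-0.017,-0.031,0],"yaw":0,"claw":0.06}
    - {"dp":[-0.017,-0.031,0],"yaw":0,"claw":0.06}
    - {"dp":[-0.017,-0.031,0],"yaw":0,"claw":0.06}
    - {"dp":[0,0,0.03],"yaw":0,"claw":0.06}
    - {"dp":[0,0,0.03],"yaw":0,"claw":0.06}

```text
time: 2.1
tool_pos: [0.4536, -0.1583, 0.2436]
tool_rot: [0.468, 3.104, -0.001]
wrist_force: [0.1, 0.8, -0.8]
gripper_width: 0.0604
grasp_force: 0.0
```

```bash
sed -i 's/s\["gripper_width"\].round(4)/round(s["gripper_width"],4)/' h.py
python3 - <<'E'
from h import *
rep(); crop("scene","s1",150,80,240,200,3)
E
```

```text
t 2.1 stn [-0.1499 -0.1696] z 0.2436 F [ 0.1  0.8 -0.8] w 0.0604 g 0.0
tool axes in stn [[-1.0, 0.003, 0.002], [0.003, 1.0, -0.0]] [-0.002 -0.    -1.   ] q [-0.32  0.25  0.74  1.81 -0.19  1.14  1.76]
```

View pics/s1.png

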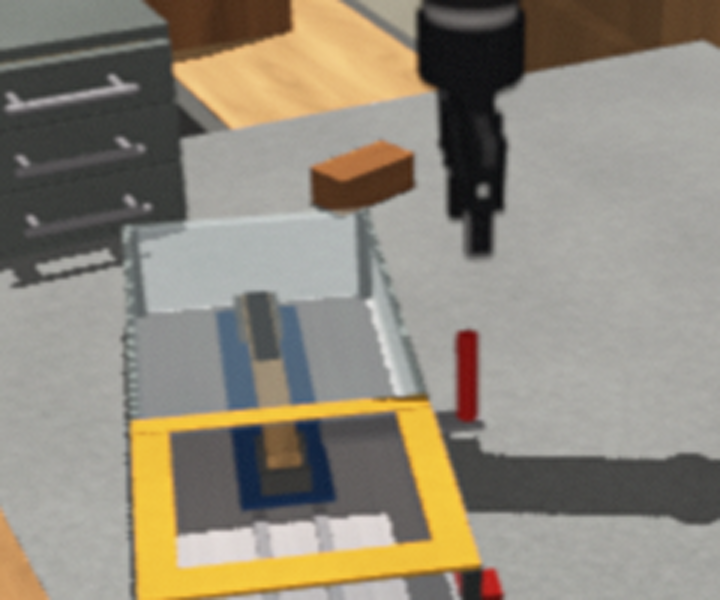

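The fingers are centred above the red post, whose top is at crop pixel (467,333) and agrees with the model. I'll go down astride it, narrow the fingers and push.

apply_moves:
  series:
    - {"dp":[0,0,0.03],"yaw":0,"claw":0.06}
    - {"dp":[0,0,0.03],"yaw":0,"claw":0.06}
    - {"dp":[0,0,0.03],"yaw":0,"claw":0.06}
    - {"dp":[0,0,0.024],"yaw":0,"claw":0.06}
    - {"dp":[0,0,0],"yaw":0,"claw":0.03}
    - {"dp":[0,0,0],"yaw":0,"claw":0.03}
    - {"dp":[0,0,0],"yaw":0,"claw":0.03}
    - {"dp":[0,0,0],"yaw":0,"claw":0.03}
  squeeze: 60

```text
time: 2.95
tool_pos: [0.4545, -0.1568, 0.1315]
tool_rot: [0.462, 3.104, 0.0]
wrist_force: [-1.0, -0.5, 0.6]
gripper_width: 0.0298
grasp_force: 0.0
```

apply_moves:
  series:
    - {"dp":[0,0.015,0],"yaw":0,"claw":0.03}
    - {"dp":[0,0.015,0],"yaw":0,"claw":0.03}
    - {"dp":[0,0.015,0],"yaw":0,"claw":0.03}
    - {"dp":[0,0.015,0],"yaw":0,"claw":0.03}
    - {"dp":[0,0.015,0],"yaw":0,"claw":0.03}
    - {"dp":[0,0.015,0],"yaw":0,"claw":0.03}
    - {"dp":[0,0.015,0],"yaw":0,"claw":0.03}
    - {"dp":[0,0.015,0],"yaw":0,"claw":0.03}
    - {"dp":[0,0.015,0],"yaw":0,"claw":0.03}
    - {"dp":[0,0.015,0],"yaw":0,"claw":0.03}

```text
time: 3.95
tool_pos: [0.4987, -0.0155, 0.1315]
tool_rot: [0.465, 3.102, -0.005]
wrist_force: [1.0, -5.2, -0.8]
gripper_width: 0.0298
grasp_force: 2.3
```

apply_moves:
  series:
    - {"dp":[0,0.005,0],"yaw":0,"claw":0.03}
    - {"dp":[0,0.005,0],"yaw":0,"claw":0.03}
    - {"dp":[0,0.003,0],"yaw":0,"claw":0.03}
    - {"dp":[0,0.003,0],"yaw":0,"claw":0.03}

```text
time: 4.35
tool_pos: [0.5025, 0.0007, 0.1308]
tool_rot: [0.465, 3.104, -0.002]
wrist_force: [0.7, -5.3, 2.2]
gripper_width: 0.0298
grasp_force: 2.1
```

```bash
python3 - <<'E'
from h import *
rep()
E
```

```text
t 4.35 stn [-0.1496 -0.0033] z 0.1308 F [ 0.7 -5.3  2.2] w 0.0298 g 2.086028829216957
tool axes in stn [[-1.0, 0.001, 0.003], [0.001, 1.0, -0.001]] [-0.003 -0.001 -1.   ] q [-0.53  0.44  0.64  1.89 -0.33  0.91  1.54]
```

apply_moves:
  series:
    - {"dp":[0,0.002,0],"yaw":0,"claw":0.03}
    - {"dp":[0,0.002,0],"yaw":0,"claw":0.03}
    - {"dp":[0,0.002,0],"yaw":0,"claw":0.03}
    - {"dp":[0,0.001,0],"yaw":0,"claw":0.03}

```text
time: 4.75
tool_pos: [0.5038, 0.0091, 0.1299]
tool_rot: [-0.463, -3.107, 0.0]
wrist_force: [0.9, -4.4, 2.4]
gripper_width: 0.0299
grasp_force: 2.0
```

apply_moves:
  series:
    - {"dp":[0,0.001,0],"yaw":0,"claw":0.03}
    - {"dp":[0,0.001,0],"yaw":0,"claw":0.03}
    - {"dp":[0,0.001,0],"yaw":0,"claw":0.03}

```text
time: 5.05
tool_pos: [0.5046, 0.0119, 0.1299]
tool_rot: [-0.463, -3.107, 0.0]
wrist_force: [0.6, -4.6, 3.5]
gripper_width: 0.0299
grasp_force: 2.0
```

apply_moves:
  series:
    - {"dp":[0,0.001,0],"yaw":0,"claw":0.03}
    - {"dp":[0,0.001,0],"yaw":0,"claw":0.03}
    - {"dp":[0,0.001,0],"yaw":0,"claw":0.03}

```text
time: 5.35
tool_pos: [0.5051, 0.0131, 0.1299]
tool_rot: [-0.464, -3.106, 0.004]
wrist_force: [-0.7, -8.6, 3.3]
gripper_width: 0.0302
grasp_force: 4.0
```

apply_moves:
  series:
    - {"dp":[0,0.001,0],"yaw":0,"claw":0.03}
    - {"dp":[0,0.001,0],"yaw":0,"claw":0.03}

```text
time: 5.55
tool_pos: [0.5052, 0.0133, 0.1298]
tool_rot: [-0.466, -3.105, 0.007]
wrist_force: [-1.6, -10.6, 4.7]
gripper_width: 0.0298
grasp_force: 5.5
```

apply_moves:
  series:
    - {"dp":[0,0.001,0],"yaw":0,"claw":0.03}
    - {"dp":[0,0.001,0],"yaw":0,"claw":0.03}

```text
time: 5.75
tool_pos: [0.5052, 0.0135, 0.1298]
tool_rot: [-0.468, -3.104, 0.011]
wrist_force: [-2.1, -13.4, 3.8]
gripper_width: 0.03
grasp_force: 6.9
```

The position has stopped while the force climbs, so the carrier is home. I'll back off, rise, and move over the opening with a quarter turn.

apply_moves:
  series:
    - {"dp":[0,-0.006,0],"yaw":0,"claw":0.03}
    - {"dp":[0,-0.004,0],"yaw":0,"claw":0.03}
    - {"dp":[0,0,-0.01],"yaw":0,"claw":0.035}
    - {"dp":[0,0,-0.03],"yaw":0,"claw":0.035}
    - {"dp":[0,0,-0.035],"yaw":0,"claw":0.035}
    - {"dp":[0,0,-0.035],"yaw":0,"claw":0.035}
    - {"dp":[-0.035,0,0],"yaw":0,"claw":0.05}
    - {"dp":[-0.04,0,0],"yaw":0,"claw":0.05}
    - {"dp":[-0.04,0,0],"yaw":0,"claw":0.05}
    - {"dp":[-0.035,0,0],"yaw":0,"claw":0.05}

```text
time: 6.75
tool_pos: [0.6489, -0.0326, 0.2402]
tool_rot: [-0.458, -3.108, -0.004]
wrist_force: [0.7, -1.2, -0.3]
gripper_width: 0.0498
grasp_force: 0.0
```

apply_moves:
  series:
    - {"dp":[0,0,0],"yaw":0.14,"claw":0.05}
    - {"dp":[0,0,0],"yaw":0.14,"claw":0.05}
    - {"dp":[0,0,0],"yaw":0.14,"claw":0.05}
    - {"dp":[0,0,0],"yaw":0.14,"claw":0.05}
    - {"dp":[0,0,0],"yaw":0.14,"claw":0.05}
    - {"dp":[0,0,0],"yaw":0.14,"claw":0.05}
    - {"dp":[0,0,0],"yaw":0.14,"claw":0.05}
    - {"dp":[0,0,0],"yaw":0.14,"claw":0.05}
    - {"dp":[0,0,0],"yaw":0.14,"claw":0.05}
    - {"dp":[0,0,0],"yaw":0.14,"claw":0.05}

```text
time: 7.75
tool_pos: [0.6473, -0.0321, 0.2399]
tool_rot: [-2.357, -2.073, -0.002]
wrist_force: [-0.1, 0.2, -0.4]
gripper_width: 0.05
grasp_force: 0.0
```

apply_moves:
  series:
    - {"dp":[0,0,0],"yaw":0.14,"claw":0.05}
    - {"dp":[0,0,0],"yaw":0.03,"claw":0.05}
    - {"dp":[0,0,0],"yaw":0,"claw":0.05}

```text
time: 8.05
tool_pos: [0.6473, -0.0331, 0.2398]
tool_rot: [-2.519, -1.875, -0.001]
wrist_force: [0.4, -0.2, 0.2]
gripper_width: 0.05
grasp_force: 0.0
```

```bash
python3 - <<'E'
from h import *
rep(); crop("scene","s2",150,130,240,200,3)
E
```

```text
t 8.05 stn [-0.0012  0.0066] z 0.2398 F [ 0.4 -0.2  0.2] w 0.05 g 0.0
tool axes in stn [[-0.005, 1.0, -0.001], [1.0, 0.005, 0.001]] [ 0.001 -0.001 -1.   ] q [-0.54  0.73  1.01  1.34 -0.61  1.4   0.16]
```

View pics/s2.png

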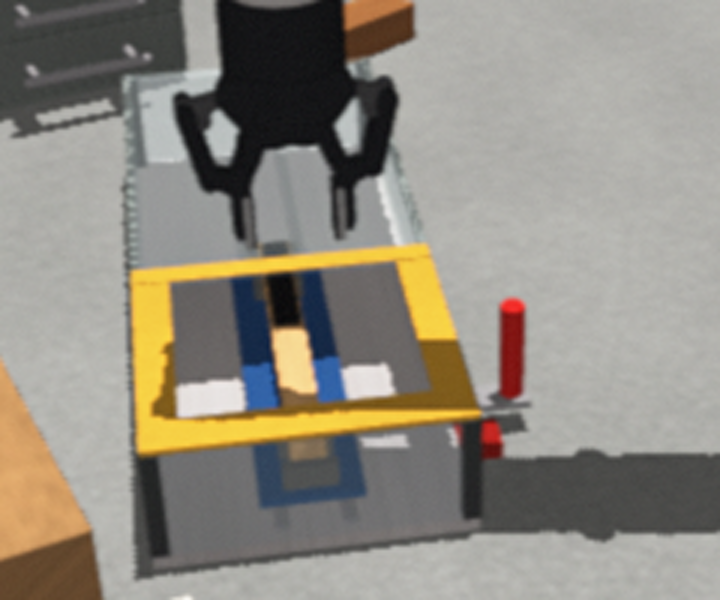

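The carrier looks home, with the red post's top at crop (512,303). The strip's bare part lies under the opening at about x 275-315. I'll check both against the model.

```bash
python3 - <<'E'
from h import *
f=lambda x,y,z:(proj("scene",[*(C+RS@[x,y]),z])-[150,130])*3
print("handle home",f(-.148,0,.1),"-8mm",f(-.148,-.008,.1))
for y in(-.05,0):print("strip edges",y,f(-.012,y,.046),f(.012,y,.046))
print("bare",f(0,.06,.046))
E
```

```text
handle home [516.34046358 299.05482462] -8mm [513.81779264 292.81030991]
strip edges -0.05 [312.2131185  345.22160195] [278.22996367 348.92042995]
strip edges 0 [320.85452071 385.91218104] [285.71067011 389.89744221]
bare [313.77147552 440.84718263]
```

apply_moves:
  series:
    - {"dp":[-0.002,0.002,0.03],"yaw":0,"claw":0.05}
    - {"dp":[0,0,0.03],"yaw":0,"claw":0.05}
    - {"dp":[0,0,0.03],"yaw":0,"claw":0.05}
    - {"dp":[0,0,0.03],"yaw":0,"claw":0.05}
    - {"dp":[0,0,0.015],"yaw":0,"claw":0.05}
    - {"dp":[0,0,0.006],"yaw":0,"claw":0.05}
    - {"dp":[0,0,0],"yaw":0,"claw":0.05}
  squeeze: 20

```text
time: 8.8
tool_pos: [0.6487, -0.0371, 0.0989]
tool_rot: [-2.523, -1.872, 0.0]
wrist_force: [0.9, -0.5, 0.7]
gripper_width: 0.0501
grasp_force: 0.0
```

apply_moves:
  series:
    - {"dp":[0,0,0],"yaw":0,"claw":0.02}
    - {"dp":[0,0,0],"yaw":0,"claw":0.02}
    - {"dp":[0,0,0],"yaw":0,"claw":0.02}
    - {"dp":[0,0,0],"yaw":0,"claw":0.02}
    - {"dp":[0,0,0],"yaw":0,"claw":0.02}

```text
time: 9.3
tool_pos: [0.6497, -0.0376, 0.1008]
tool_rot: [2.522, 1.87, 0.004]
wrist_force: [-0.8, -0.7, 5.6]
gripper_width: 0.0235
grasp_force: 22.5
```

```bash
python3 - <<'E'
from h import *
rep()
E
```

```text
t 9.3 stn [0.0024 0.003 ] z 0.1008 F [-0.8 -0.7  5.6] w 0.0235 g 22.51988410949707
tool axes in stn [[-0.001, 1.0, 0.003], [1.0, 0.001, 0.001]] [ 0.001  0.003 -1.   ] q [-0.51  0.86  0.92  1.48 -0.72  1.16  0.25]
```

The strip is gripped at a width of 23.5 mm. I'll lift it slowly.

apply_moves:
  series:
    - {"dp":[0,0,-0.006],"yaw":0,"claw":0.02}
    - {"dp":[0,0,-0.008],"yaw":0,"claw":0.02}
    - {"dp":[0,0,-0.008],"yaw":0,"claw":0.02}
    - {"dp":[0,0,-0.008],"yaw":0,"claw":0.02}

```text
time: 9.7
tool_pos: [0.6482, -0.0371, 0.1294]
tool_rot: [-2.523, -1.87, 0.001]
wrist_force: [-0.1, -0.9, -0.8]
gripper_width: 0.0236
grasp_force: 21.7
```

apply_moves:
  series:
    - {"dp":[0,0,-0.008],"yaw":0,"claw":0.02}
    - {"dp":[0,0,-0.008],"yaw":0,"claw":0.02}
    - {"dp":[0,0,-0.008],"yaw":0,"claw":0.02}
    - {"dp":[0,0,-0.006],"yaw":0,"claw":0.02}
    - {"dp":[0,0,-0.005],"yaw":0,"claw":0.02}
    - {"dp":[0,0,0],"yaw":0,"claw":0.02}

```text
time: 10.3
tool_pos: [0.6486, -0.0377, 0.1646]
tool_rot: [2.524, 1.87, 0.0]
wrist_force: [0.1, -1.2, -1.6]
gripper_width: 0.0237
grasp_force: 21.3
```

```bash
python3 - <<'E'
from h import *
rep(); crop("scene","s3",150,130,240,200,3)
E
```

```text
t 10.3 stn [0.0014 0.0026] z 0.1646 F [ 0.1 -1.2 -1.6] w 0.0237 g 21.31866842508316
tool axes in stn [[-0.001, 1.0, 0.001], [1.0, 0.001, -0.0]] [-0.     0.001 -1.   ] q [-0.52  0.79  0.97  1.43 -0.66  1.26  0.21]
```

View pics/s3.png

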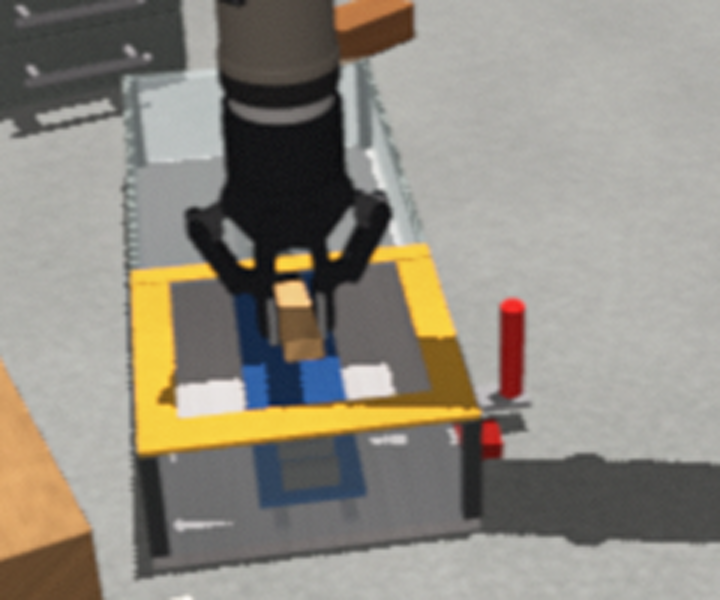

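```bash
python3 - <<'E'
from h import *
f=lambda x,y,z:((proj("scene",[*(C+RS@[x,y]),z])-[150,130])*3).round().tolist()
print("grip",f(.0014,.0026,.111),"tip",f(.0014,.0026,.092))
for a in(0,15,25,35):
    c,s=np.cos(np.radians(a)),np.sin(np.radians(a))
    g=lambda l,h:f(.0014,.003+l*c-h*s,.106+l*s+h*c)
    print(a,"end top",g(57,7) if 0 else g(.057,.007),"end bot",g(.057,-.007),"grip top",g(.011,.007),"grip bot",g(.011,-.007),"clip z",.106-.203*s)
E
```

```text
grip [296.0, 311.0] tip [298.0, 334.0]
0 end top [306.0, 357.0] end bot [307.0, 375.0] grip top [298.0, 318.0] grip bot [299.0, 335.0] clip z 0.106
15 end top [304.0, 335.0] end bot [306.0, 356.0] grip top [298.0, 312.0] grip bot [299.0, 333.0] clip z 0.053459733844188284
25 end top [303.0, 319.0] end bot [305.0, 341.0] grip top [297.0, 309.0] grip bot [299.0, 330.0] clip z 0.020208492866638006
35 end top [301.0, 303.0] end bot [303.0, 325.0] grip top [297.0, 306.0] grip bot [299.0, 327.0] clip z -0.010436016579262353
```

The picture matches a tilt of about 15°: bare end at z≈0.12, clip end at z≈0.05, under the roof. I'll draw it out diagonally.

apply_moves:
  series:
    - {"dp":[0,0,-0.008],"yaw":0,"claw":0.02}
    - {"dp":[0.003,0,-0.008],"yaw":0,"claw":0.02}
    - {"dp":[0.006,0,-0.008],"yaw":0,"claw":0.02}
    - {"dp":[0.008,0,-0.008],"yaw":0,"claw":0.02}
    - {"dp":[0.008,0,-0.008],"yaw":0,"claw":0.02}
    - {"dp":[0.008,0,-0.008],"yaw":0,"claw":0.02}
    - {"dp":[0,0,0],"yaw":0,"claw":0.02}

```text
time: 11.05
tool_pos: [0.6602, -0.0033, 0.2144]
tool_rot: [2.519, 1.875, 0.008]
wrist_force: [0.8, 0.9, 0.2]
gripper_width: 0.0202
grasp_force: 0.0
```

```bash
python3 - <<'E'
from h import *
rep(); crop("scene","s4",150,130,240,200,3)
E
```

```text
t 11.05 stn [0.0024 0.0389] z 0.2144 F [0.8 0.9 0.2] w 0.0202 g 0.0
tool axes in stn [[-0.005, 1.0, 0.004], [1.0, 0.005, 0.003]] [ 0.003  0.004 -1.   ] q [-0.57  0.77  0.99  1.34 -0.64  1.36  0.13]
```

View pics/s4.png

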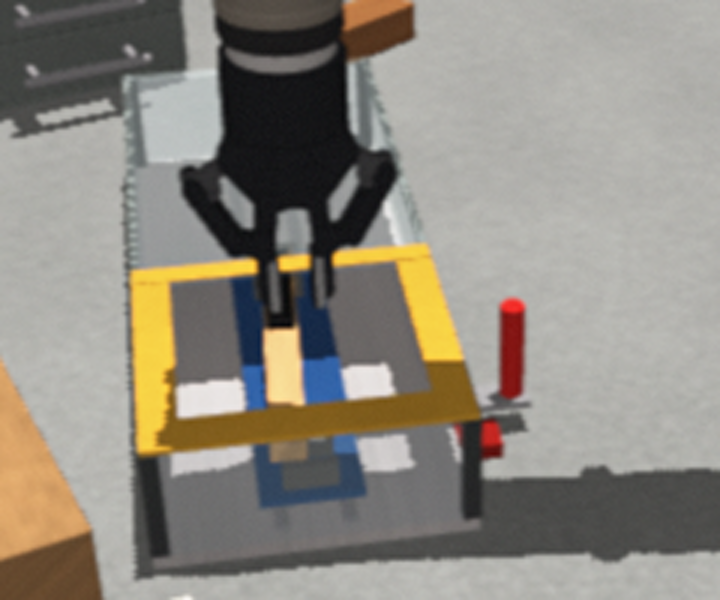

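The strip slipped out of the pads, most likely because the clips caught on the roof edge as I pulled. It fell back onto the carrier, shifted sideways. The bare part is at crop x≈265-302, against 275-313 before. I'll clear the view and look in both cameras.

apply_moves:
  series:
    - {"dp":[0,0,-0.03],"yaw":0,"claw":0.05}
    - {"dp":[0,-0.04,-0.02],"yaw":0,"claw":0.05}
    - {"dp":[0,-0.04,0],"yaw":0,"claw":0.05}
    - {"dp":[0,-0.04,0],"yaw":0,"claw":0.05}
    - {"dp":[0,-0.04,0],"yaw":0,"claw":0.05}
    - {"dp":[0,-0.04,0],"yaw":0,"claw":0.05}

```text
time: 11.7
tool_pos: [0.4658, 0.0529, 0.2624]
tool_rot: [-2.523, -1.871, -0.003]
wrist_force: [-0.7, 0.8, 1.3]
gripper_width: 0.0497
grasp_force: 0.0
```

```bash
python3 - <<'E'
from h import *
rep()
a=cams.grab_frame("top")[115:265,295:495]; b=cams.grab_frame("scene")[180:300,190:310]
a=cv2.resize(a,(800,600) if 0 else (480,360),interpolation=cv2.INTER_CUBIC); 
cv2.imwrite("pics/top5.png",a)
a4=cv2.resize(cams.grab_frame("top")[120:220,330:430],(400,400),interpolation=cv2.INTER_CUBIC)
b4=cv2.resize(b[:100,:100],(400,400),interpolation=cv2.INTER_CUBIC)
cv2.imwrite("pics/both5.png",np.hstack([a4,b4]))
E
```

```text
t 11.7 stn [-0.1999  0.0359] z 0.2624 F [-0.7  0.8  1.3] w 0.0497 g 0.0
tool axes in stn [[-0.001, 1.0, 0.001], [1.0, 0.001, 0.002]] [ 0.002  0.001 -1.   ] q [-1.13  0.34  1.24  1.82 -0.34  1.22 -0.09]
```

View pics/both5.png

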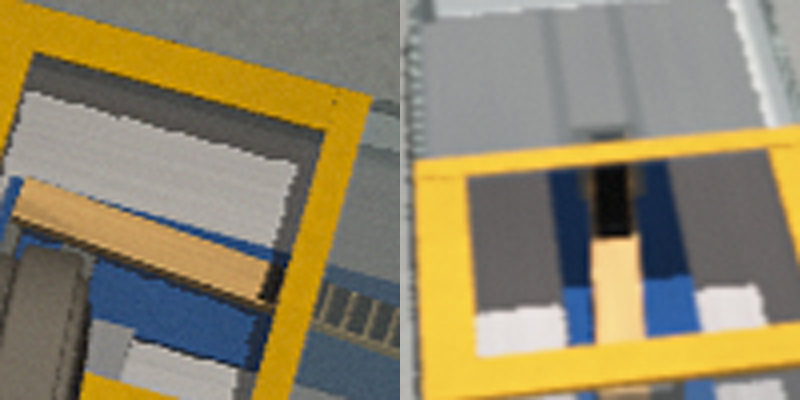

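In the top view the strip's upper face runs from (25,178)/(12,215) to (280,258)/(265,300), close to straight. The clips start near x≈270. In the scene view the bare part spans x 590-640 (left-panel offset 400).

```bash
python3 - <<'E'
from h import *
S=lambda n,u,v,z:((RS.T@(ray(n,u,v,z)[:2]-C))*1000).round(1)
for z in(.046,.054):
    print(z,"top",[S("top",330+a/4,120+b/4,z) for a,b in((25,178),(280,258),(12,215),(265,300))])
    print("scene",[S("scene",190+(a-400)/4,180+b/4,z) for a,b in((591,240),(638,236),(596,335),(644,330))])
# before: s2
print("s2",[S("scene",150+a/3,130+b/3,.046) for a,b in((275,330),(306,326),(281,390),(317,388))])
E
```

```text
0.046 top [array([27.8, 69.2]), array([ 21.3, -76.6]), array([ 5.6, 70.3]), array([ -3.7, -74.6])]
scene [array([ 20.1, -75.9]), array([ -5.1, -74.9]), array([25.7, 10.6]), array([ 1.5, 11. ])]
0.054 top [array([25.2, 68.5]), array([ 18.7, -76.1]), array([ 3.1, 69.6]), array([ -6.1, -74.2])]
scene [array([ 20.7, -63.9]), array([ -4.2, -62.9]), array([26.2, 21.5]), array([ 2.3, 21.9])]
s2 [array([ 11.8, -74.3]), array([-10.5, -75.1]), array([15.2, -0.5]), array([-9.1,  1.9])]
```

The strip is yawed by 0.055 and its centre is at station x≈+12 near y=5, at normal height. I'll regrip lower on it, aligned with that yaw, and squeeze harder.

apply_moves:
  series:
    - {"dp":[-0.006,0.04,0],"yaw":0,"claw":0.055}
    - {"dp":[-0.006,0.04,0],"yaw":0,"claw":0.055}
    - {"dp":[-0.006,0.04,0],"yaw":0,"claw":0.055}
    - {"dp":[-0.006,0.04,0],"yaw":0,"claw":0.055}
    - {"dp":[-0.006,0.04,0],"yaw":0,"claw":0.055}
    - {"dp":[-0.003,0.012,0],"yaw":0.055,"claw":0.055}
    - {"dp":[0,0,0.04],"yaw":0,"claw":0.055}
    - {"dp":[0,0,0.03],"yaw":0,"claw":0.055}
    - {"dp":[0,0,0.03],"yaw":0,"claw":0.055}
  squeeze: 60

```text
time: 12.75
tool_pos: [0.6616, -0.0422, 0.1611]
tool_rot: [2.573, 1.799, 0.002]
wrist_force: [-0.3, 0.6, -0.2]
gripper_width: 0.0551
grasp_force: 0.0
```

```bash
python3 - <<'E'
from h import *
rep()
E
```

```text
t 12.75 stn [0.0151 0.0021] z 0.1611 F [-0.3  0.6 -0.2] w 0.0551 g 0.0
tool axes in stn [[0.054, 0.999, 0.002], [0.999, -0.054, 0.0]] [ 0.     0.002 -1.   ] q [-0.5   0.82  0.96  1.39 -0.68  1.28  0.15]
```

apply_moves:
  series:
    - {"dp":[0,-0.002,0.03],"yaw":0,"claw":0.055}
    - {"dp":[0,0,0.02],"yaw":0,"claw":0.055}
    - {"dp":[0,0,0.01],"yaw":0,"claw":0.045}
    - {"dp":[0,0,0.004],"yaw":0,"claw":0.035}
    - {"dp":[0,0,0.001],"yaw":0,"claw":0.03}
    - {"dp":[0,0,0],"yaw":0,"claw":0.03}
    - {"dp":[0,0,0],"yaw":0,"claw":0.03}

```text
time: 13.45
tool_pos: [0.659, -0.0403, 0.0983]
tool_rot: [2.573, 1.8, 0.003]
wrist_force: [-0.6, 0.1, -0.9]
gripper_width: 0.0301
grasp_force: 0.0
```

apply_moves:
  series:
    - {"dp":[0,0,0],"yaw":0,"claw":0.018}
    - {"dp":[0,0,0],"yaw":0,"claw":0.018}
    - {"dp":[0,0,0],"yaw":0,"claw":0.018}
    - {"dp":[0,0,0],"yaw":0,"claw":0.018}

```text
time: 13.85
tool_pos: [0.659, -0.0402, 0.0982]
tool_rot: [2.573, 1.8, 0.003]
wrist_force: [0.1, 0.3, 5.7]
gripper_width: 0.023
grasp_force: 59.2
```

Good grip. I'll lift to about 17° of tilt, then move +y to free the clips from the roof edge.

apply_moves:
  series:
    - {"dp":[0,0,-0.006],"yaw":0,"claw":0.018}
    - {"dp":[0,0,-0.008],"yaw":0,"claw":0.018}
    - {"dp":[0,0,-0.008],"yaw":0,"claw":0.018}
    - {"dp":[0,0,-0.008],"yaw":0,"claw":0.018}
    - {"dp":[0,0,-0.008],"yaw":0,"claw":0.018}
    - {"dp":[0,0,-0.007],"yaw":0,"claw":0.018}
    - {"dp":[-0.001,0,-0.006],"yaw":0,"claw":0.018}
    - {"dp":[-0.001,0,-0.006],"yaw":0,"claw":0.018}
    - {"dp":[-0.001,0,-0.006],"yaw":0,"claw":0.018}
    - {"dp":[0,0,0],"yaw":0,"claw":0.018}

```text
time: 14.85
tool_pos: [0.6569, -0.0421, 0.1603]
tool_rot: [-2.573, -1.8, -0.001]
wrist_force: [-0.2, 3.0, -5.9]
gripper_width: 0.023
grasp_force: 59.5
```

```bash
python3 - <<'E'
from h import *
rep()
a=cams.grab_frame("top")[120:220,330:430]; b=cams.grab_frame("scene")[180:280,190:290]
cv2.imwrite("pics/both6.png",np.hstack([cv2.resize(i,(400,400),interpolation=cv2.INTER_CUBIC) for i in(a,b)]))
E
```

```text
t 14.85 stn [0.0106 0.0008] z 0.1603 F [-0.2  3.  -5.9] w 0.023 g 59.51442539691925
tool axes in stn [[0.054, 0.999, -0.001], [0.999, -0.054, 0.002]] [ 0.002 -0.001 -1.   ] q [-0.5   0.81  0.96  1.4  -0.67  1.27  0.16]
```

View pics/both6.png

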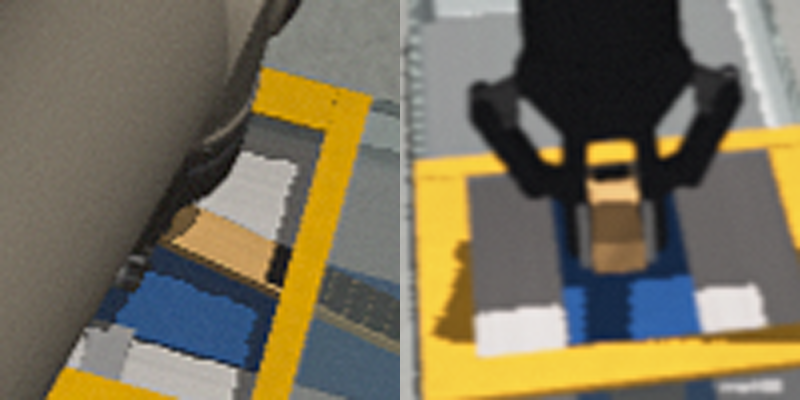

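The strip is tilted and held, pressing lightly on the roof edge. Next I'll drop it 5 mm to release the edge and draw it along its slope, checking the grip as it goes.

apply_moves:
  series:
    - {"dp":[0.001,0,0.005],"yaw":0,"claw":0.018}
    - {"dp":[0.006,0,0],"yaw":0,"claw":0.018}
    - {"dp":[0.006,0,-0.001],"yaw":0,"claw":0.018}
    - {"dp":[0.006,0,-0.001],"yaw":0,"claw":0.018}
    - {"dp":[0.006,0,-0.002],"yaw":0,"claw":0.018}

```text
time: 15.45
tool_pos: [0.6664, -0.0187, 0.1592]
tool_rot: [2.573, 1.801, 0.001]
wrist_force: [0.2, 0.1, -0.3]
gripper_width: 0.0226
grasp_force: 60.1
```

apply_moves:
  series:
    - {"dp":[0.006,0,-0.002],"yaw":0,"claw":0.018}
    - {"dp":[0.006,0,-0.002],"yaw":0,"claw":0.018}
    - {"dp":[0.006,0,-0.002],"yaw":0,"claw":0.018}

```text
time: 15.75
tool_pos: [0.6723, -0.0017, 0.1653]
tool_rot: [2.573, 1.801, 0.001]
wrist_force: [-1.1, 0.5, 0.6]
gripper_width: 0.0231
grasp_force: 60.1
```

No contact forces and the grip is holding. I'll carry on.

apply_moves:
  series:
    - {"dp":[0.006,0,-0.003],"yaw":0,"claw":0.018}
    - {"dp":[0.006,0,-0.003],"yaw":0,"claw":0.018}
    - {"dp":[0.006,0,-0.003],"yaw":0,"claw":0.018}
    - {"dp":[0.007,0,-0.003],"yaw":0,"claw":0.018}

```text
time: 16.15
tool_pos: [0.6806, 0.0213, 0.1773]
tool_rot: [2.574, 1.8, 0.0]
wrist_force: [0.2, -0.5, -0.0]
gripper_width: 0.0228
grasp_force: 60.1
```

apply_moves:
  series:
    - {"dp":[0.007,0,-0.003],"yaw":0,"claw":0.018}
    - {"dp":[0.007,0,-0.003],"yaw":0,"claw":0.018}
    - {"dp":[0.007,0,-0.003],"yaw":0,"claw":0.018}
    - {"dp":[0.007,0,-0.003],"yaw":0,"claw":0.018}
    - {"dp":[0,0,0],"yaw":0,"claw":0.018}

```text
time: 16.65
tool_pos: [0.6908, 0.0493, 0.1893]
tool_rot: [-2.572, -1.804, -0.002]
wrist_force: [-0.2, 0.7, -1.8]
gripper_width: 0.0229
grasp_force: 60.2
```

```bash
python3 - <<'E'
from h import *
rep()
a=cams.grab_frame("top")[120:245,330:455]; b=cams.grab_frame("scene")[170:295,190:315]
cv2.imwrite("pics/both7.png",np.hstack([cv2.resize(i,(400,400),interpolation=cv2.INTER_CUBIC) for i in(a,b)]))
E
```

```text
t 16.65 stn [0.0164 0.0981] z 0.1893 F [-0.2  0.7 -1.8] w 0.0229 g 60.16479849815369
tool axes in stn [[0.051, 0.999, 0.001], [0.999, -0.051, 0.001]] [ 0.001  0.001 -1.   ] q [-0.59  0.85  0.96  1.25 -0.68  1.37 -0.02]
```

View pics/both7.png

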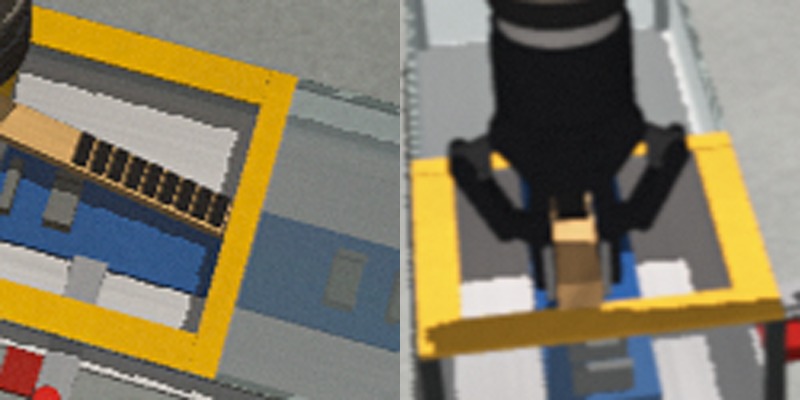

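The clips are nearly all out, with the clip end at left-panel (225,215), just inside the opening edge. The carrier is still home. I'll draw it a bit further and then lift straight up.

apply_moves:
  series:
    - {"dp":[0.007,0,-0.002],"yaw":0,"claw":0.018}
    - {"dp":[0.007,0,-0.002],"yaw":0,"claw":0.018}
    - {"dp":[0.007,0,-0.002],"yaw":0,"claw":0.018}
    - {"dp":[0.004,0,-0.002],"yaw":0,"claw":0.018}
    - {"dp":[0,0,-0.006],"yaw":0,"claw":0.018}
    - {"dp":[0,0,-0.008],"yaw":0,"claw":0.018}
    - {"dp":[0,0,-0.01],"yaw":0,"claw":0.018}
    - {"dp":[0,0,-0.012],"yaw":0,"claw":0.018}

```text
time: 17.55
tool_pos: [0.6985, 0.0702, 0.234]
tool_rot: [2.575, 1.799, -0.0]
wrist_force: [-0.7, -0.2, -1.2]
gripper_width: 0.023
grasp_force: 60.1
```

apply_moves:
  series:
    - {"dp":[0,0,-0.015],"yaw":0,"claw":0.018}
    - {"dp":[0,0,-0.015],"yaw":0,"claw":0.018}
    - {"dp":[0,0,-0.015],"yaw":0,"claw":0.018}
    - {"dp":[0,0,-0.015],"yaw":0,"claw":0.018}
    - {"dp":[0,0,-0.015],"yaw":0,"claw":0.018}
    - {"dp":[0,0,-0.012],"yaw":0,"claw":0.018}
    - {"dp":[0,0,-0.006],"yaw":0,"claw":0.018}
    - {"dp":[0,0,0],"yaw":0,"claw":0.018}
    - {"dp":[0,0,0],"yaw":0,"claw":0.018}

```text
time: 18.45
tool_pos: [0.6985, 0.0708, 0.3254]
tool_rot: [-2.574, -1.8, 0.001]
wrist_force: [-0.1, 0.0, -0.9]
gripper_width: 0.0231
grasp_force: 60.2
```

```bash
python3 - <<'E'
from h import *
rep()
a=cams.grab_frame("top")[110:310,240:440]; b=cams.grab_frame("scene")[100:300,150:350]
cv2.imwrite("pics/both8.png",np.hstack([cv2.resize(i,(400,400),interpolation=cv2.INTER_CUBIC) for i in(a,b)]))
E
```

```text
t 18.45 stn [0.0175 0.121 ] z 0.3254 F [-0.1  0.  -0.9] w 0.0231 g 60.16006350517273
tool axes in stn [[0.054, 0.999, -0.001], [0.999, -0.054, -0.0]] [-0.    -0.001 -1.   ] q [-0.55  0.78  1.    0.98 -0.64  1.65 -0.13]
```

View pics/both8.png

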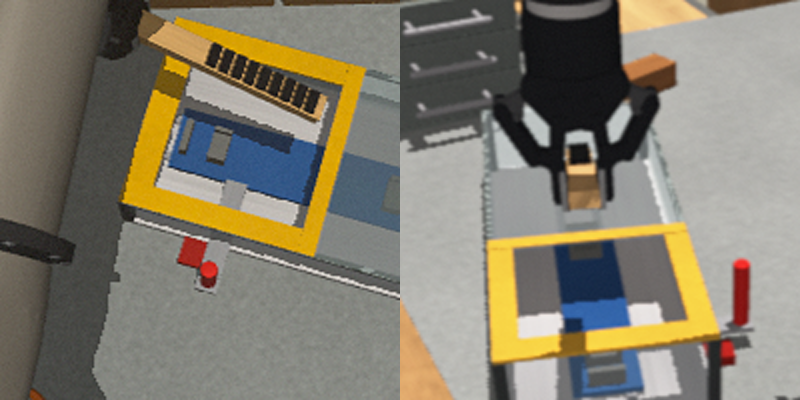

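The strip is held clear above the cover, with all the clips showing at left-panel x 205-325. The handle top is at (208,269) by the stop. I'll check both numerically and hand in if they're fine.

```bash
python3 - <<'E'
from h import *
from cell import job
S=lambda n,u,v,z:((RS.T@(ray(n,u,v,z)[:2]-C))*1000).round(1)
h=S("top",240+208/2,110+267/2,.1); print("handle",h)
for z in(.15,.2,.25): print("clip end at z",z,S("top",240+320/2,110+110/2,z), "dist from grip expects", 203)
s=sensors.state(); print(s["grasp_force"],abs(s["qd"]).max())
if h[1]>-4 and s["grasp_force"]>30: print(job.job_done())
E
```

```text
handle [-145.9    3.9]
clip end at z 0.15 [ 25.8 -61.3] dist from grip expects 203
clip end at z 0.2 [  7.4 -59.2] dist from grip expects 203
clip end at z 0.25 [-11.  -57.2] dist from grip expects 203
60.15985608100891 0.0019018393544517676
the job is handed in; nothing more can be done
None
```

I handed the job in at about 18.5 s. The carrier looked home against its stop and the strip was steady in the gripper (60 N, clip end at an estimated 0.2 m). It slipped out once on the first pull, and I regripped it before drawing it out. No verdict came back.

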